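Unlock the keeper and hold the rolling pin up level

TASK

The rolling pin is kept in its wooden cradle by the steel arm of a press-and-turn knob. Push the knob down, turn it anti-clockwise (seen from above) until the arm has swung right off the pin, and let the knob spring back up; then grip the pin by the middle of its barrel and lift it, level all the way, about 15 cm up out of the cradle so that it can be wiped. Finish while still holding it level and steady in the air, with the arm left open and the things lying around the cradle left alone.

Things in the scene. Friction and masses are not known exactly. Their poses are not given: they have to be found in the camera images.
- cradle: Fixed wooden cradle: board 12 mm thick, x -85 to +55, y -135 to +195 mm; two V saddles 18 mm thick at y = -95 and +95 (56 mm high, x -35 to +35); aluminium post at x -52, y +162, 43 mm thick (56 at the foot), 75 high, with the keeper knob on top. Origin on the table under the middle of the pin; z up, y along the pin towards the knob end.
- rolling_pin: Wooden rolling pin, 0.2 to 0.45 kg, lying in the saddles along the cradle's y (off-centre by up to 8 mm). Barrel 45 mm thick, 264 long; handles 23 thick; 380 over all. y axis = long axis. Origin under the barrel at mid length, 22.5 mm below the axis. Between the saddles both sides are free, with 27 mm between barrel and board.
- pin_mid (a point): Centre of the rolling pin, on its axis at mid length, within a few mm of its centre of mass; 62 mm above the table while it lies in the cradle.
- knob_grip (a point): On the axis of the round black fluted knob, where the TCP grips it: 111 mm above the table with the knob up; goes down with it. Knob 36 mm in diameter, 35 tall: 13 mm of it above this point, 22 mm below, where the arm starts. It can be gripped at any yaw.
- keeper_tip (a point): End of the flat steel arm (14 mm wide, 6 mm thick, bottom 83 mm above the table) under the knob, 62 mm from the knob's axis. Locked, it lies across the pin's handle, 9 mm above it, along the cradle's +x; open, it points 1.3 rad anti-clockwise of that, beside and past the end of the handle.
- keeper_press (a joint): How far the knob is pushed down, m: 0 up, 0.006 bottom. The spring takes about 2 N to start, 6 N at the bottom. A hidden bayonet lug lets the knob turn only while it is down by 0.005 or more; let go midway it stays down, at either end of the turn it springs up.
- keeper_turn (a joint): Angle of knob and arm, rad, growing anti-clockwise seen from above: 0 locked (about 0.1 of play), 1.3 open (stop). It springs up only below about 0.1 and above about 1.2. Turns lightly (under 0.2 N m) once pushed down; stays where it is left.
- stamp: Bystander: small fired clay stamp, 26 mm thick, 56 mm tall, standing on the robot's side of the cradle. Origin under its centre.
- tile: Bystander: glaze test tile 75 x 45 x 8 mm lying on the robot's side of the cradle. Origin under its centre.
- tape_roll: Bystander: roll of masking tape lying flat, 96 mm in diameter, 25 mm high, on the far side of the cradle. Origin under its centre.

How it is judged:
By the outcome, as a careful person would: the job done as asked, in the order asked, and still so for the second after the job is handed in, while the arm keeps its last pose, push and grip.
It also fails if it takes over 54 s, if anything falls off the work surface, if the arm or the gripper's body presses on something with over 40 N, if the wrist force passes 120 N, or if a joint passes its speed limit or range.

ROBOT

A 6-joint arm with a two-finger parallel gripper is mounted at the origin on the work surface; the furniture and walls round the work are solid. World frame = base frame: x ahead of the robot, y to its left, z up, the work surface at z = 0. Lengths are in m, angles in degrees, forces in N, time in s.
With the tool pointing down it reaches from about 0.25 to 0.725 m from the base axis. Payload 9.7 kg.
Tool frame: the origin (TCP) lies between the finger pads, 19 mm behind the fingertips; this is the grasp point; z points along the fingers, y is the line along which they close (so a half turn about z gives the same grasp; the last joint's range is limited). The gripper opens to 85 mm and grips with 20 to 120 N. Pads are 22 mm wide; open, the fingers measure 114 mm over their backs; the gripper's body (76 mm by 85 mm) begins 54 mm behind the grasp point. The pads swing forward as they close: fully open they stand 13 mm farther back than shut.
Start: joints at [-64.802, 4.979, 10.078, 95.1, 0, 90], TCP at [0.234, -0.498, 0.25] pointing down, gripper open.
Joint ranges: [-179.16, 179.16], [-48.56, 103.87], [-65.8, 70.77], [-126.05, 130.52], [-82.76, 87.17], [-180, 180]. Speed limits (degrees/s): [127.2, 127.2, 147.25, 180, 180, 180].

INTERFACE

Orientations are given as [roll, pitch, yaw] about the fixed x, y, z axes, in that order (R = Rz(yaw) Ry(pitch) Rx(roll)).
In Python, from workcell import bot gives the robot as it stands.
- The arm moves only by the tool step_arm, never from a script. Its argument "targets" is a list of rows, each a list of 3 entries, a list of its own where there are three numbers: the opening, from 0 (shut) to 1 (fully open), then the shift along the world's x, y, z in mm, then the turn, a rotation vector about the world's x, y, z in rad. In form: [[grip, [tx, ty, tz], [wx, wy, wz]], ...]. A call has 1 to 8 rows; each row is the pose to reach, as a shift and turn from the pose commanded when the call began; what a row does not reach only later rows make up. A row lasts 1/10 s, in which the tool goes at most 50 mm and 8.59 degrees, less where a joint would pass 70% of its speed; a pose out of reach is approached as far as the arm can. A call with a gripper value outside its range is refused whole. The fingers move at their own pace and stop on an object; "force" is the grip in N (left out, the last holds). Time passes only in rows, so rows that repeat a pose let the fingers close. It gives the time, the measured TCP pose, the force, the opening and the grip force at its end, in the units of the state.
- bot.get_obs(): the state, without advancing time (a new reading comes with each control period).
- bot.camera(name): name is "side" or "top"; returns (picture, depth): 384x512x3 uint8, red, green, blue; 384x512 float32, m along the optical axis (not along the pixel's ray), 0 where there is no reading.
- bot.camera_params(name): a dict with "K" (3x3 intrinsics, pixels), "k1" (the pictures are not rectified: a ray, as slopes to the right and down, at radius r is drawn at 1 + k1 r^2 times it, then the intrinsics apply), "R" (3x3) and "t" (3): a world point X has camera coordinates R X + t. Camera axes: x right, y down, z forward; pixel columns grow to the right and rows downward; lengths in m; the calibration is good to about 2 mm. A picture is of the moment at which its call begins. camera_params takes no time and is no camera call.
- bot.job_done(): hands the job in; it is judged then, once.
The state is a dict: "time": time; "q": joint angles; "qd": joint speeds; "joint_efforts": joint torques, N m; "ee_pos": TCP position; "tcp_rot": TCP orientation; "wrist_force": force on the tool from outside, world axes, zero at the start; "torque": the same for the moment, N m; "opening": finger opening in m; "grasp_force": force on a finger pad.
Only numpy, scipy, OpenCV 4.12 (cv2) and the standard library are available. Lean on these libraries where they do the work, as an engineer would, in place of code of your own. Each camera call takes 0.05 s, during which the arm holds its last target. There are 200 camera calls.

## Working session

There is one attempt and no reset: what is moved stays moved. The work goes in short steps, Python scripts to look and compute and a tool call to move; the robot and the scene stay as the last step left them, time stands still between calls to the robot, and variables do not carry over. Pictures are saved under pics/ and viewed, at most 10 in all, crops included, and the job is handed in when it is done.

Besides the shell and the picture viewer there is one more tool, called after "Request:" as a command line: name --argument value ..., lists and objects as JSON in quotes. step_arm: Moves the arm, as the interface text tells. Its arguments: {"type":"object","properties":{"targets":{"type":"array","items":{"type":"array"}},"force":{"type":"number"}},"required":["targets"]}

```bash
mkdir -p pics
cat > h.py <<'E'
import numpy as np, cv2
from workcell import bot
def ray(cam,u,v):
    p=bot.camera_params(cam);K=np.array(p["K"]);k=p["k1"];R=np.array(p["R"]);t=np.array(p["t"])
    s=cv2.undistortPoints(np.array([[[u,v]]],float),K,np.array([k,0,0,0,0.]))[0,0]
    return -R.T@t, R.T@np.array([s[0],s[1],1.])
def onplane(cam,u,v,z):
    o,d=ray(cam,u,v);return o+d*(z-o[2])/d[2]
def at(cam,u,v,dep):
    o,d=ray(cam,u,v);return o+d*dep[int(round(v)),int(round(u))]
def two(a,b):
    (o1,d1),(o2,d2)=ray(*a),ray(*b);d1=d1/np.linalg.norm(d1);d2=d2/np.linalg.norm(d2)
    s=np.linalg.lstsq(np.c_[d1,-d2],o2-o1,rcond=None)[0]
    p,q=o1+s[0]*d1,o2+s[1]*d2
    return (p+q)/2,np.linalg.norm(p-q)
E
python3 - <<'E'
from h import *
for n in("top","side"):
    c,d=bot.camera(n);np.savez(n+"0.npz",c=c,d=d);cv2.imwrite(f"pics/{n}0.png",cv2.resize(c[:,:,::-1],(800,600)))
    p=bot.camera_params(n);print(n,p)
print(bot.get_obs())
E
```

```text
top {'K': array([[374.49206225,   0.        , 255.05018187],
       [  0.        , 374.49206225, 192.27860962],
       [  0.        ,   0.        ,   1.        ]]), 'k1': 0.0011014819212894007, 'R': array([[ 0.00886249, -0.99978906, -0.01852795],
       [-0.98358191, -0.00537601, -0.18038214],
       [ 0.18024448,  0.01982239, -0.98342209]]), 't': array([0.00755111, 0.58895489, 0.82929825])}
side {'K': array([[351.46920413,   0.        , 255.49110289],
       [  0.        , 351.46920413, 188.41565506],
       [  0.        ,   0.        ,   1.        ]]), 'k1': 0.024424678360725077, 'R': array([[-0.88146155, -0.47144227, -0.02770776],
       [-0.16884804,  0.36940351, -0.91380052],
       [ 0.44103953, -0.80080162, -0.40521709]]), 't': array([0.49546041, 0.18603043, 0.64124029])}
{'time': 0.1, 'q': array([-6.48030160e+01,  5.00369529e+00,  1.00410975e+01,  9.50967265e+01,
       -1.09972298e-03,  9.00003522e+01]), 'qd': array([ 0.02056166, -0.2215201 ,  0.16399784, -0.12459211,  0.01419621,
       -0.0550843 ]), 'joint_efforts': array([ 1.49873395e-03, -5.21562016e+01,  4.65652764e+01,  1.61322230e-02,
        4.30232251e-05, -1.81579782e-05]), 'ee_pos': array([ 0.23408068, -0.49752675,  0.24941359]), 'tcp_rot': array([-1.79940676e+02,  1.10008706e-03,  2.51966330e+01]), 'wrist_force': array([-0.22986886,  0.04584147,  0.16606155]), 'torque': array([ 0.0561348 , -0.03346475, -0.05318443]), 'grasp_force': 0.0, 'opening': 0.08527922968134309}
```

View pics/top0.png

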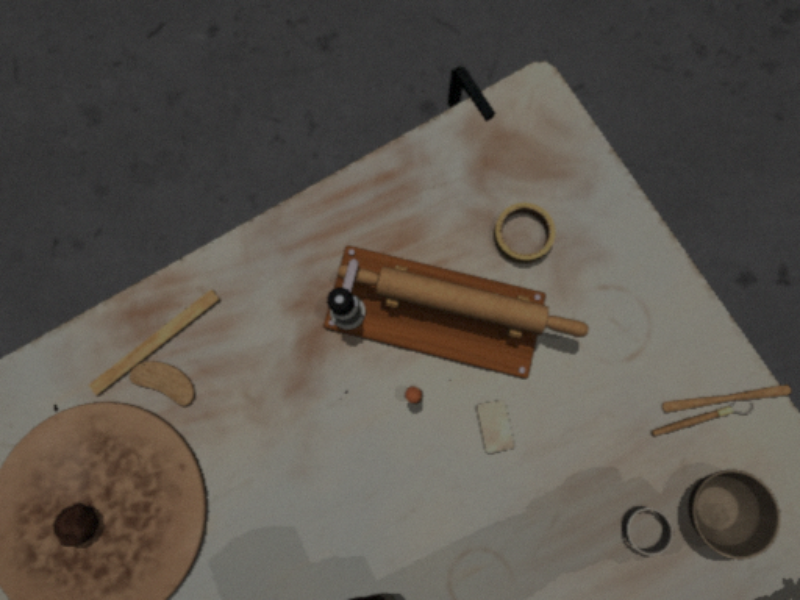

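View pics/side0.png

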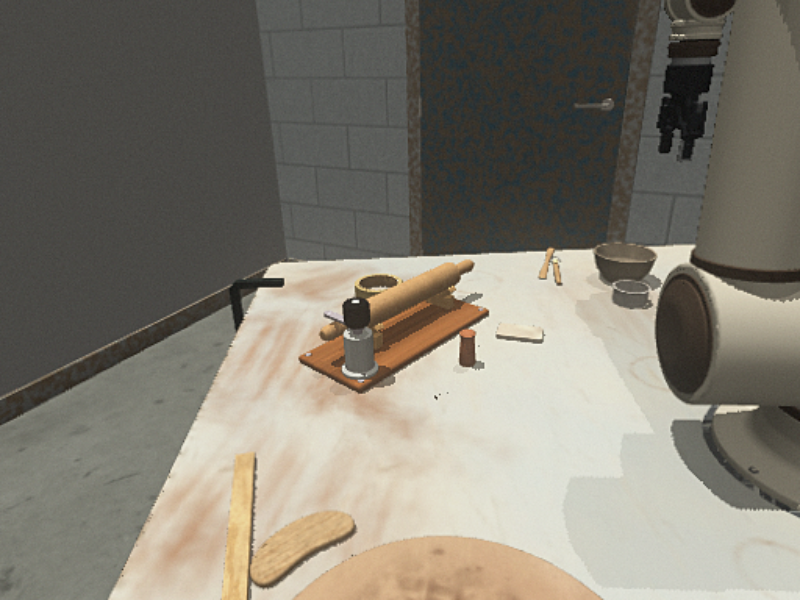

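The top view shows the knob at about (342,300) of 800x600, the arm lying across the handle at (352,272), and the barrel from (380,285) to (547,318). In the side view the knob is at (356,312), and the stamp and tile are in front of the cradle.

Run:
```python
from h import *
def cloud(n):
    f=np.load(n+"0.npz");c,d=f["c"],f["d"];p=bot.camera_params(n)
    h,w=d.shape;uv=np.mgrid[0:h,0:w][::-1].reshape(2,-1).T.astype(float)[:,None]
    s=cv2.undistortPoints(uv,np.array(p["K"]),np.array([p["k1"],0,0,0,0.]))[:,0].reshape(h,w,2)
    X=np.dstack([s,np.ones((h,w))])*d[...,None]
    return c,d,(X-np.array(p["t"]))@np.array(p["R"])
kn={}
for n,(u0,v0) in dict(top=(219,192),side=(228,200)).items():
    c,d,W=cloud(n);hsv=cv2.cvtColor(c,cv2.COLOR_RGB2HSV)
    m=np.zeros(d.shape,np.uint8);m[v0-20:v0+20,u0-20:u0+20]=1
    m&=(hsv[...,2]<60)
    nl,L,st,ce=cv2.connectedComponentsWithStats(m)
    i=1+np.argmax(st[1:,4]);kn[n]=ce[i];P=W[L==i];print(n,"knob",st[i],ce[i],np.percentile(P,[5,50,95],axis=0).round(4).tolist())
    T=P[P[:,2]>.119];print(" knob top pts",len(T),T.mean(0) if len(T) else'',(T.max(0)+T.min(0))/2 if len(T) else '')
    # board
    b=((hsv[...,0]<14)&(hsv[...,1]>140)&(W[...,2]>.002)&(W[...,2]<.022)&(W[...,0]>.2)&(d>0)).astype(np.uint8)
    nl,L,st,ce=cv2.connectedComponentsWithStats(b);Q=[]
    for i in range(1,nl):
        if st[i,4]>60:Q.append(W[L==i])
    Q=np.vstack(Q);print(" board z",np.median(Q[:,2]),len(Q));r=cv2.minAreaRect(Q[:,:2].astype(np.float32));print(r)
    # pin
    ctr=np.array(r[0]);near=np.linalg.norm(W[...,:2]-ctr,axis=-1)<.25
    m=near&(W[...,2]>.045)&(W[...,2]<.095)&(hsv[...,1]>90)&(d>0)
    P=W[m];l=cv2.fitLine(P[:,:2].astype(np.float32),cv2.DIST_HUBER,0,.01,.01).ravel()
    a=l[:2];s=(P[:,:2]-l[2:])@a;t=(P[:,:2]-l[2:])@np.array([-a[1],a[0]])
    print(" pin yaw",np.degrees(np.arctan2(a[1],a[0])),l,"ext",s.min(),s.max(),"top z",np.percentile(P[:,2],99))
    for s0 in np.arange(-.2,.21,.02):
        k=abs(s-s0)<.01
        if k.sum()>3:print("  %.2f n%d z%.3f t %.3f %.3f"%(s0,k.sum(),np.percentile(P[k,2],97),*np.percentile(t[k],[2,98])),end=';')
    print()
print(two(("top",*kn["top"]),("side",*kn["side"])))
```

```text
top knob [209 177  30  32 469] [223.37953092 192.87846482] [[0.5575, 0.0583, 0.0099], [0.5781, 0.0825, 0.0748], [0.6187, 0.1062, 0.1248]]
 knob top pts 185 [0.57521688 0.09091343 0.13144955] [0.51221788 0.05261919 0.52048627]
 board z 0.011439616052708703 3799
((0.5822640657424927, -0.043541088700294495), (0.32585805654525757, 0.13817448914051056), 76.30365753173828)
 pin yaw 76.70826 [ 0.22990939  0.97321206  0.5838263  -0.09493098] ext -0.17177140260358748 0.20348306905265473 top z 0.08605300262892937
  -0.18 n7 z0.073 t -0.006 0.005;  -0.16 n79 z0.076 t -0.010 0.010;  -0.14 n80 z0.074 t -0.009 0.010;  -0.12 n62 z0.082 t -0.009 0.009;  -0.10 n175 z0.086 t -0.020 0.021;  -0.08 n220 z0.085 t -0.031 0.030;  -0.06 n181 z0.086 t -0.022 0.025;  -0.04 n173 z0.085 t -0.021 0.021;  -0.02 n168 z0.085 t -0.021 0.021;  -0.00 n172 z0.085 t -0.021 0.021;  0.02 n168 z0.085 t -0.021 0.020;  0.04 n209 z0.085 t -0.021 0.159;  0.06 n215 z0.085 t -0.021 0.159;  0.08 n165 z0.086 t -0.022 0.020;  0.10 n186 z0.085 t -0.030 0.025;  0.12 n205 z0.085 t -0.032 0.029;  0.14 n112 z0.086 t -0.020 0.019;  0.16 n
[... 554 characters left out ...]
1682749176444801 top z 0.08505013496306094
  -0.20 n23 z0.074 t -0.012 0.001;  -0.18 n32 z0.074 t -0.014 -0.000;  -0.16 n11 z0.072 t -0.010 -0.001;  -0.14 n59 z0.084 t -0.019 0.010;  -0.12 n76 z0.084 t -0.017 0.018;  -0.10 n82 z0.084 t -0.016 0.016;  -0.08 n80 z0.084 t -0.018 0.009;  -0.06 n84 z0.084 t -0.018 0.008;  -0.04 n85 z0.085 t -0.018 0.008;  -0.02 n90 z0.085 t -0.020 0.008;  -0.00 n95 z0.085 t -0.023 0.023;  0.02 n155 z0.084 t -0.021 0.147;  0.04 n104 z0.084 t -0.025 0.006;  0.06 n108 z0.084 t -0.021 0.007;  0.08 n95 z0.082 t -0.010 0.015;  0.14 n55 z0.074 t -0.021 -0.005;  0.16 n81 z0.074 t -0.023 0.023;
(array([0.58158256, 0.08320062, 0.09964746]), np.float64(0.00640024799961159))
```

Run:
```python
from h import *
ex=np.array([.972,-.235]);ey=np.array([.235,.972]);O=np.array([.59,-.0753])
px={}
for n,(u0,v0) in dict(top=(219,192),side=(228,200)).items():
    f=np.load(n+"0.npz");c,d=f["c"],f["d"];g=cv2.cvtColor(c,cv2.COLOR_RGB2HSV)[...,2]
    pts=[]
    for v in range(v0-18,v0+18):
        for u in range(u0-18,u0+18):
            if d[v,u]>0 and g[v,u]<90:
                X=at(n,u,v,d)
                if np.linalg.norm(X[:2]-[.5776,.0944])<.03 and .085<X[2]<.135: pts.append((u,v,*X))
    p=np.array(pts);T=p[p[:,4]>.1205]
    (cu,cv_),r=cv2.minEnclosingCircle(T[:,:2].astype(np.float32))
    px[n]=(T[:,0].mean(),T[:,1].mean());
    print(n,len(p),len(T),"top z",np.median(T[:,4]),"mean",T[:,2:].mean(0).round(4),"circ",cu,cv_,r,onplane(n,cu,cv_,.124).round(4),onplane(n,*px[n],.124).round(4))
print("knob top 2 views",two(("top",*px["top"]),("side",*px["side"])))
# barrel ends: depth profile along the axis, both views
for n in("top","side"):
    d=np.load(n+"0.npz")["d"];v,u=np.mgrid[80:270,180:400] ;pts=[]
    for vv,uu in zip(v.ravel(),u.ravel()):
        if d[vv,uu]>0:pts.append(at(n,uu,vv,d))
    P=np.array(pts);L=P[:,:2]-O;x=L@ex;y=L@ey
    k=(abs(x)<.035)&(P[:,2]>.079)&(abs(y)<.145);print(n,"barrel y",np.percentile(y[k],[.3,99.7]),"x mid",[ (round(np.percentile(x[k&(abs(y-a)<.02)],3),4),round(np.percentile(x[k&(abs(y-a)<.02)],97),4)) for a in(-.06,0,.06)],"zmax",np.percentile(P[k,2],97))
    k=(abs(x)<.012)&(P[:,2]>.055)&(abs(y)<.22);print("  pin y",y[k].min(),y[k].max())
```

```text
top 234 172 top z 0.12299983050576813 mean [0.5772 0.0919 0.1231] circ 217.6981201171875 191.52830505371094 8.08527946472168 [0.5772 0.0915 0.124 ] [0.577  0.0918 0.124 ]
side 296 83 top z 0.12365548458997322 mean [0.5755 0.0972 0.1233] circ 227.5 194.0 7.566473007202148 [0.5746 0.0987 0.124 ] [0.5745 0.0987 0.124 ]
knob top 2 views (array([0.57811814, 0.09244124, 0.12058983]), np.float64(0.0009864021366419694))Traceback (most recent call last):
  File "<stdin>", line 21, in <module>
  File "h.py", line 10, in at
    o,d=ray(cam,u,v);return o+d*dep[int(round(v)),int(round(u))]
        ~~~^^^^^^^^^
  File "h.py", line 4, in ray
    p=bot.camera_params(cam);K=np.array(p["K"]);k=p["k1"];R=np.array(p["R"]);t=np.array(p["t"])
ValueError: time passes only in moves, steps and waits
```

Request:
step_arm --targets '[[0.8,[40,60,0],[0,0,0]],[0.8,[80,120,0],[0,0,0]],[0.8,[120,180,0],[0,0,0]],[0.8,[160,240,0],[0,0,0]],[0.8,[200,300,0],[0,0,0]],[0.8,[230,350,0],[0,0,0]],[0.8,[260,400,0],[0,0,0]],[0.8,[290,450,0],[0,0,0]]]'

```text
time: 0.9
ee_pos: [0.4534, -0.1608, 0.2498]
tcp_rot: [180.0, 0.0, 25.2]
wrist_force: [0.7, -1.4, -0.5]
opening: 0.0682
grasp_force: 0.0
```

That script ran at the same time as the move, so from here I'll run them one at a time. Next I let the arm settle, then continue.

Request:
step_arm --targets '[[0.8,[0,0,0],[0,0,0]],[0.8,[0,0,0],[0,0,0]]]'

```text
time: 1.1
ee_pos: [0.4532, -0.1616, 0.2496]
tcp_rot: [-180.0, 0.0, 25.4]
wrist_force: [0.4, -0.2, 0.8]
opening: 0.0685
grasp_force: 0.0
```

Request:
step_arm --targets '[[0.8,[20,42,0],[0,0,0]],[0.8,[40,84,0],[0,0,0]],[0.8,[60,126,0],[0,0,0]],[0.8,[80,168,-10],[0,0,0]],[0.8,[100,210,-25],[0,0,0]],[0.8,[124,254,-50],[0,0,0]],[0.8,[124,254,-50],[0,0,0]],[0.8,[124,254,-50],[0,0,0]]]'

```text
time: 1.9
ee_pos: [0.5767, 0.0907, 0.1985]
tcp_rot: [-180.0, 0.2, 25.2]
wrist_force: [-0.5, -0.4, 0.6]
opening: 0.0686
grasp_force: 0.0
```

Run:
```python
from h import *
ex=np.array([.972,-.235]);ey=np.array([.235,.972]);O=np.array([.59,-.0753])
for n in("top","side"):
    d=np.load(n+"0.npz")["d"];p=bot.camera_params(n)
    h,w=d.shape;uv=np.mgrid[0:h,0:w][::-1].reshape(2,-1).T.astype(float)[:,None]
    s=cv2.undistortPoints(uv,np.array(p["K"]),np.array([p["k1"],0,0,0,0.]))[:,0].reshape(h,w,2)
    P=((np.dstack([s,np.ones((h,w))])*d[...,None]-np.array(p["t"]))@np.array(p["R"])).reshape(-1,3)[d.ravel()>0]
    L=P[:,:2]-O;x=L@ex;y=L@ey
    k=(abs(x)<.035)&(P[:,2]>.079)&(abs(y)<.145);print(n,"barrel y",np.percentile(y[k],[.3,99.7]),"x",[np.percentile(x[k&(abs(y-a)<.02)],[3,97]).round(4).tolist() for a in(-.06,0,.06)],"z",np.percentile(P[k,2],97))
    k=(abs(x)<.012)&(P[:,2]>.055)&(P[:,2]<.09)&(abs(y)<.22);print("  pin y",y[k].min(),y[k].max())
print(bot.get_obs()["ee_pos"],bot.get_obs()["q"])
c,_=bot.camera("side");cv2.imwrite("pics/s1.png",cv2.resize(c[100:292,128:384,::-1],(800,600)))
```

```text
top barrel y [-0.13194123  0.11832068] x [[-0.0138, 0.0122], [-0.0142, 0.0124], [-0.0131, 0.0137]] z 0.08576316375095813
  pin y -0.19462930815742638 0.18298398420781276
side barrel y [-0.1284215   0.09298594] x [[-0.0151, 0.0091], [-0.0142, 0.0087], [-0.0135, 0.0095]] z 0.08498640997656849
  pin y -0.19514141362663462 0.18603789178881794
[0.57666748 0.09069087 0.19852203] [ 8.94389948e+00  9.03744507e+00  8.83156230e+00  8.99560391e+01
 -1.39375141e-02  1.63740906e+02]
```

View pics/s1.png

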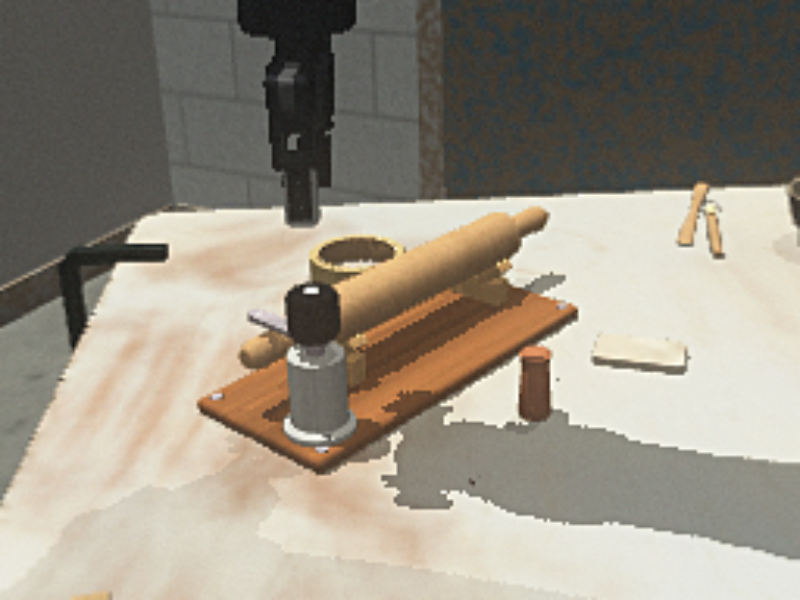

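The side view shows the gripper (302,200) hovering over the knob (313,312), with the pin, stamp and tile undisturbed. I descend.

Request:
step_arm --targets '[[0.8,[0,2,-20],[0,0,0]],[0.8,[0,2,-40],[0,0,0]],[0.8,[0,2,-60],[0,0,0]],[0.8,[0,2,-75],[0,0,0]],[0.8,[0,2,-85],[0,0,0]],[0.8,[0,2,-85],[0,0,0]]]'

```text
time: 2.55
ee_pos: [0.5764, 0.0923, 0.1143]
tcp_rot: [-180.0, 0.1, 25.1]
wrist_force: [-1.2, -0.1, -0.9]
opening: 0.0684
grasp_force: 0.0
```

Request:
step_arm --force 35 --targets '[[0.35,[0,0,0],[0,0,0]],[0.3,[0,0,0],[0,0,0]],[0.3,[0,0,0],[0,0,0]],[0.3,[0,0,0],[0,0,0]],[0.3,[0,0,0],[0,0,0]],[0.3,[0,0,0],[0,0,0]]]'

```text
time: 3.15
ee_pos: [0.5771, 0.0934, 0.1154]
tcp_rot: [180.0, -0.1, 25.2]
wrist_force: [1.0, 2.0, 1.9]
opening: 0.0348
grasp_force: 36.2
```

Gripped at 35 mm, which fits the knob. Next I press it down.

Request:
step_arm --targets '[[0.3,[0,0,-2],[0,0,0]],[0.3,[0,0,-4],[0,0,0]],[0.3,[0,0,-6],[0,0,0]],[0.3,[0,0,-7],[0,0,0]],[0.3,[0,0,-7],[0,0,0]],[0.3,[0,0,-7],[0,0,0]]]'

```text
time: 3.75
ee_pos: [0.5774, 0.0935, 0.1102]
tcp_rot: [180.0, -0.2, 25.2]
wrist_force: [-3.5, 1.1, 17.4]
opening: 0.0344
grasp_force: 37.6
```

It's at the bottom: 17 N, about 6 mm of travel. I turn it anti-clockwise.

Request:
step_arm --targets '[[0.3,[0,0,0],[0,0,0.1]],[0.3,[0,0,0],[0,0,0.2]],[0.3,[0,0,0],[0,0,0.3]],[0.3,[0,0,0],[0,0,0.4]],[0.3,[0,0,0],[0,0,0.5]],[0.3,[0,0,0],[0,0,0.6]],[0.3,[0,0,0],[0,0,0.7]],[0.3,[0,0,0],[0,0,0.7]]]'

```text
time: 4.55
ee_pos: [0.5777, 0.0931, 0.1102]
tcp_rot: [179.8, -0.1, 65.5]
wrist_force: [-1.4, -0.4, 16.7]
opening: 0.0348
grasp_force: 37.6
```

Run:
```python
from h import *
o=bot.get_obs();print(o["wrist_force"],o["torque"],o["q"],o["tcp_rot"])
a,_=bot.camera("side");b,_=bot.camera("top")
cv2.imwrite("pics/s2.png",cv2.resize(np.hstack([a[130:258,150:320],b[130:258,180:350]])[:,:,::-1],(800,300)))
```

```text
[-1.42350753 -0.41657562 16.73432456] [0.06968413 0.37523402 0.06885922] [ 9.17032769e+00  9.10866919e+00 -8.31137661e-01  7.98606332e+01
 -2.60253442e-02  1.23675008e+02] [ 1.79819496e+02 -8.89940576e-02  6.54954142e+01]
```

View pics/s2.png

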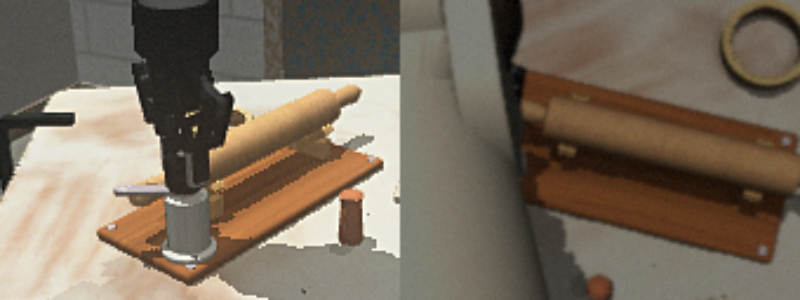

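The side crop shows the arm, at (140,190), swinging with the knob. I turn the rest.

Request:
step_arm --targets '[[0.3,[0,0,0],[0,0,0.1]],[0.3,[0,0,0],[0,0,0.2]],[0.3,[0,0,0],[0,0,0.3]],[0.3,[0,0,0],[0,0,0.4]],[0.3,[0,0,0],[0,0,0.5]],[0.3,[0,0,0],[0,0,0.58]],[0.3,[0,0,0],[0,0,0.64]],[0.3,[0,0,0],[0,0,0.64]]]'

```text
time: 5.45
ee_pos: [0.5784, 0.0927, 0.1102]
tcp_rot: [179.7, 0.1, 102.0]
wrist_force: [2.6, -2.1, 12.8]
opening: 0.0345
grasp_force: 38.4
```

Run:
```python
from h import *
o=bot.get_obs();print(o["wrist_force"],o["torque"],o["tcp_rot"])
```

```text
[ 2.63304973 -2.14638407 12.78242997] [-0.41609674 -0.45362378 -0.58974361] [1.79735783e+02 9.75455187e-02 1.02002055e+02]
```

Turned 1.34 rad with 0.6 N m of reaction, so it's on the stop. I ease back a touch, rise with the knob, then open.

Request:
step_arm --targets '[[0.3,[0,0,1],[0,0,-0.02]],[0.3,[0,0,3],[0,0,-0.02]],[0.3,[0,0,5],[0,0,-0.02]],[0.3,[0,0,7],[0,0,-0.02]],[0.3,[0,0,7],[0,0,-0.02]],[0.8,[0,0,7],[0,0,-0.02]],[0.8,[0,0,7],[0,0,-0.02]],[0.8,[0,0,7],[0,0,-0.02]]]'

```text
time: 6.25
ee_pos: [0.5764, 0.0931, 0.1144]
tcp_rot: [-179.9, 0.0, 100.8]
wrist_force: [0.2, 0.1, -0.2]
opening: 0.0682
grasp_force: 0.0
```

Request:
step_arm --targets '[[0.8,[0,0,0],[0,0,0]],[0.8,[0,0,0],[0,0,0]],[0.8,[0,0,10],[0,0,0]],[0.8,[0,0,30],[0,0,0]],[0.8,[0,0,60],[0,0,0]],[1,[0,0,90],[0,0,0]],[1,[0,-40,110],[0,0,-0.1]],[1,[0,-80,110],[0,0,-0.2]]]'

```text
time: 7.05
ee_pos: [0.5778, 0.0132, 0.2293]
tcp_rot: [179.7, -0.0, 89.3]
wrist_force: [0.9, 0.3, 0.3]
opening: 0.0852
grasp_force: 0.0
```

Request:
step_arm --targets '[[1,[4,-40,0],[0,0,-0.1]],[1,[10,-80,0],[0,0,-0.2]],[1,[10,-96,0],[0,0,-0.22]],[1,[10,-96,0],[0,0,-0.22]],[1,[10,-96,0],[0,0,-0.22]]]'

```text
time: 7.55
ee_pos: [0.5868, -0.0824, 0.2253]
tcp_rot: [180.0, -0.0, 76.8]
wrist_force: [-1.0, 0.1, 0.3]
opening: 0.0857
grasp_force: 0.0
```

Run:
```python
from h import *
o=bot.get_obs();print(o["wrist_force"],o["ee_pos"],o["tcp_rot"])
a,da=bot.camera("side");b,_=bot.camera("top");np.savez("side2.npz",c=a,d=da)
cv2.imwrite("pics/s3.png",cv2.resize(np.hstack([a[130:258,150:320],b[130:258,180:350]])[:,:,::-1],(800,300)))
```

```text
[-1.03572696  0.09823531  0.30230892] [ 0.58677468 -0.08237939  0.22534751] [ 1.79995736e+02 -2.19169999e-02  7.68114996e+01]
```

View pics/s3.png

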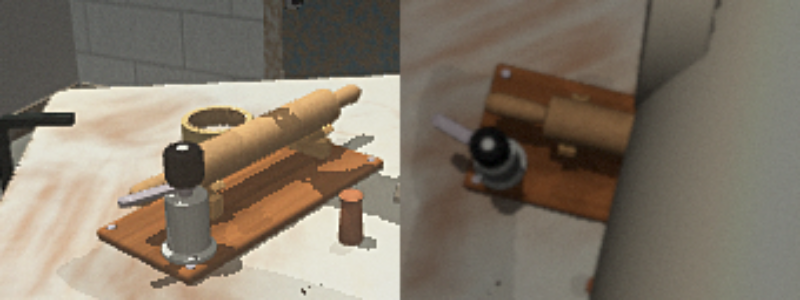

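The side crop shows the knob up at (184,165), and both views show the arm clear of the handle, pointing past its end. I descend onto the barrel.

Request:
step_arm --targets '[[1,[1,1,-30],[0,0,0]],[1,[1,1,-60],[0,0,0]],[1,[1,1,-90],[0,0,0]],[1,[1,1,-115],[0,0,0]],[1,[1,1,-135],[0,0,0]],[1,[1,1,-150],[0,0,0]],[1,[1,1,-165],[0,0,0]],[1,[1,1,-165],[0,0,0]]]'

```text
time: 8.45
ee_pos: [0.587, -0.0811, 0.0581]
tcp_rot: [-179.8, 0.0, 76.8]
wrist_force: [-0.9, -0.9, -0.1]
opening: 0.085
grasp_force: 0.0
```

Request:
step_arm --force 60 --targets '[[0.4,[0,0,0],[0,0,0]],[0.4,[0,0,0],[0,0,0]],[0.4,[0,0,0],[0,0,0]],[0.4,[0,0,0],[0,0,0]],[0.4,[0,0,0],[0,0,0]],[0.4,[0,0,0],[0,0,0]]]'

```text
time: 9.05
ee_pos: [0.5889, -0.082, 0.0615]
tcp_rot: [179.8, -0.0, 76.8]
wrist_force: [1.8, 0.3, 6.5]
opening: 0.0434
grasp_force: 60.8
```

Request:
step_arm --targets '[[0.4,[0,0,3],[0,0,0]],[0.4,[0,0,8],[0,0,0]],[0.4,[0,0,14],[0,0,0]],[0.4,[0,0,20],[0,0,0]],[0.4,[0,0,26],[0,0,0]],[0.4,[0,0,30],[0,0,0]],[0.4,[0,0,30],[0,0,0]]]'

```text
time: 9.75
ee_pos: [0.5882, -0.0818, 0.0908]
tcp_rot: [179.9, -0.0, 76.8]
wrist_force: [-0.0, -0.6, -4.1]
opening: 0.0435
grasp_force: 61.4
```

Run:
```python
from h import *
o=bot.get_obs();print(o["wrist_force"],o["torque"],o["ee_pos"],o["grasp_force"])
a,da=bot.camera("side");np.savez("side3.npz",c=a,d=da)
cv2.imwrite("pics/s4.png",cv2.resize(a[100:260,150:363][:,:,::-1],(800,600)))
```

```text
[-0.01726801 -0.62492993 -4.1070564 ] [-0.01264929 -0.01079976  0.01722003] [ 0.58818862 -0.08181221  0.09082684] 61.37215733528137
```

View pics/s4.png

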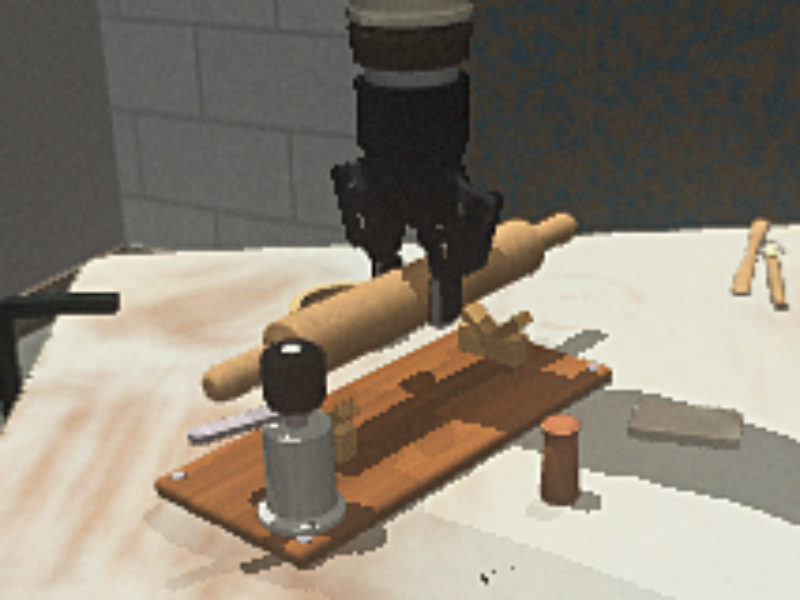

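The pin is clear of both saddles and looks level, from (225,380) to (560,230), with almost no moment at the wrist. I go up the rest of the way.

Request:
step_arm --targets '[[0.4,[0,0,12],[0,0,0]],[0.4,[0,0,30],[0,0,0]],[0.4,[0,0,50],[0,0,0]],[0.4,[0,0,70],[0,0,0]],[0.4,[0,0,90],[0,0,0]],[0.4,[0,0,106],[0,0,0]],[0.4,[0,0,116],[0,0,0]],[0.4,[0,0,120],[0,0,0]]]'

```text
time: 10.6
ee_pos: [0.5881, -0.0818, 0.2113]
tcp_rot: [179.9, -0.0, 76.8]
wrist_force: [-0.2, -0.8, -3.8]
opening: 0.0432
grasp_force: 61.6
```

Request:
step_arm --targets '[[0.4,[0,0,0],[0,0,0]],[0.4,[0,0,0],[0,0,0]],[0.4,[0,0,0],[0,0,0]],[0.4,[0,0,0],[0,0,0]],[0.4,[0,0,0],[0,0,0]]]'

```text
time: 11.1
ee_pos: [0.5877, -0.0817, 0.2095]
tcp_rot: [-180.0, 0.0, 76.8]
wrist_force: [0.2, 0.8, -3.8]
opening: 0.0437
grasp_force: 61.6
```

Run:
```python
from h import *
o=bot.get_obs();print(o["wrist_force"],o["torque"],o["ee_pos"],o["grasp_force"])
c,d=bot.camera("side")
p=bot.camera_params("side");h,w=d.shape;uv=np.mgrid[0:h,0:w][::-1].reshape(2,-1).T.astype(float)[:,None]
s=cv2.undistortPoints(uv,np.array(p["K"]),np.array([p["k1"],0,0,0,0.]))[:,0].reshape(h,w,2)
P=((np.dstack([s,np.ones((h,w))])*d[...,None]-np.array(p["t"]))@np.array(p["R"])).reshape(-1,3)
sat=cv2.cvtColor(c,cv2.COLOR_RGB2HSV)[...,1].ravel()
L=P[:,:2]-[.588,-.082];x=L@[.972,-.235];y=L@[.235,.972]
for a in np.arange(-.2,.21,.04):
    k=(abs(x)<.035)&(abs(y-a)<.01)&(P[:,2]>.17)&(P[:,2]<.26)&(sat>90)&(d.ravel()>0)
    if k.sum()>5:print(round(a,2),k.sum(),np.percentile(P[k,2],[3,97]).round(4))
cv2.imwrite("pics/s5.png",cv2.resize(c[60:260,130:397][:,:,::-1],(800,600)))
```

```text
[ 0.19915962  0.82826026 -3.81977885] [-1.77938041e-02 -4.32569881e-02 -8.32152986e-05] [ 0.58768996 -0.08174664  0.20954353] 61.637699604034424
-0.16 36 [0.2037 0.2216]
-0.12 48 [0.1962 0.2321]
-0.08 76 [0.1945 0.2308]
-0.04 57 [0.1956 0.2243]
0.0 40 [0.1957 0.2327]
0.04 108 [0.1964 0.2323]
0.08 116 [0.1955 0.2322]
0.12 236 [0.1932 0.2319]
0.16 72 [0.2026 0.2213]
0.2 21 [0.2041 0.2167]
```

View pics/s5.png

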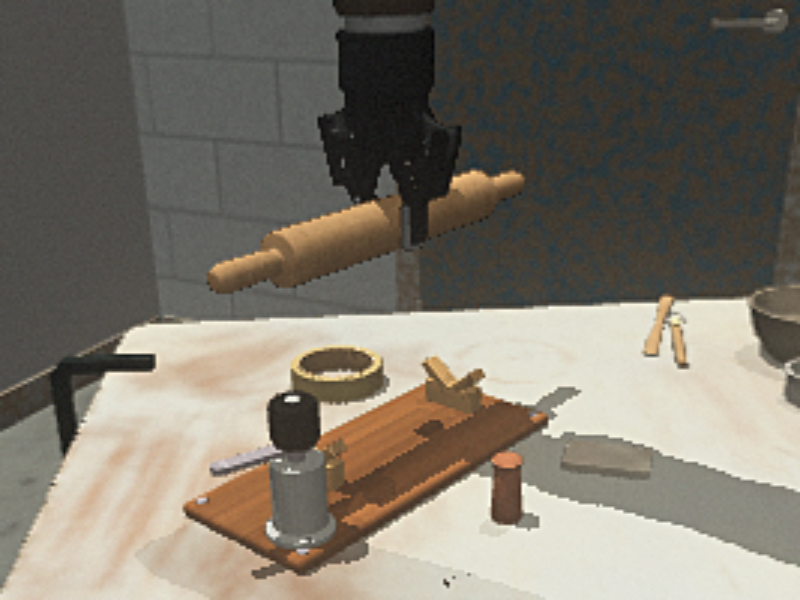

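The pin is level: its top is at 0.232 m all along, 147 mm up. The arm is open and the bystanders are untouched, so I hand in.

```bash
python3 -c "
from workcell import bot
print(bot.job_done())"
```

```text
the job is handed in; nothing more can be done
None
```

The job is handed in: the knob was pressed, turned to its open stop and sprang back up, and the pin is held level and steady about 147 mm above the cradle, with the arm left open and the stamp, tile and tape undisturbed; one measuring script was, against the rules, still running during the first move call.

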